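# Part the stuck beakers

### The job

A steel beaker has stuck over the blue plastic one inside it, both standing mouth down. Lift the steel beaker straight up off the blue one, leaving the blue one standing where it is, and set the steel one down, still mouth down and not dropped, wholly on the round cork mat so that both can dry. Leave the other steel beaker, which has nothing inside it, alone.

Things in the scene. Friction and masses are not known exactly. Their poses are not given: they have to be found in the camera images.
- outer_center (a point): Centre, half-way up, of the steel beaker to lift: straight cylinder, 62 mm across, 75 mm high, wall 2.5 mm, 0.13 kg, mouth down (closed end up, own z up). At first it sits over the blue beaker: rim 33 mm, centre 70.5 mm, top 108 mm above the work surface, a blue band showing below the rim. It covers 72 mm of the blue one: raise it more than that before moving sideways.
- inner_center (a point): Centre, half-way up, of the heavy blue plastic beaker inside: 50 mm across (flared foot-like rim 74 across, 5 thick), 105 mm high, about 0.4 kg, loose, mouth down on the work surface (own z up, centre 52.5 mm high), coaxial with the steel one. Rubber nubs on its side grip the steel with about 2 to 3 N, less than its weight: it stays down if the steel alone is gripped and drawn straight up.
- mat_top (a point): Centre of the upper face of the round cork drying mat, 140 mm across and 6 mm thick, fixed to the work surface, empty. Own z axis up.
- lone_center (a point): Centre, half-way up, of the other steel beaker, same shape and size, standing mouth down directly on the work surface with nothing inside (centre at 37.5 mm). Not to be moved.
Mind the look-alikes: they are no part of the job. What is shaped like the part that bears outer_center but orange or red is not meant. What is shaped like the part that bears inner_center but red is not meant.

How it is judged:
By the outcome, as a careful person would: the job done as asked, in the order asked, and still so for the second after the job is handed in, with the robot touching nothing.
It also fails if it takes over 42 s, if anything falls off the work surface, if the arm or the gripper's body presses on something with over 40 N, if the wrist force passes 120 N, or if a joint passes its speed limit or range.

### The arm

A 6-joint arm with a two-finger parallel gripper is mounted at the origin on the work surface. World frame = base frame: x ahead of the robot, y to its left, z up, the work surface at z = 0. Lengths are in mm, angles in rad, forces in N, time in s.
With the tool pointing down it reaches from about 275 to 725 mm from the base axis. Payload 5.6 kg.
Tool frame: the origin (TCP) lies at the very end of the fingers, on their centre line; the grasp point (between the pads) lies 19 mm behind it; z points along the fingers, y is the line along which they close (so a half turn about z gives the same grasp; the last joint's range is limited). The gripper opens to 85 mm and grips with 20 to 120 N. Pads are 22 mm wide; open, the fingers measure 114 mm over their backs; the gripper's body (76 mm by 85 mm) begins 54 mm behind the grasp point. The pads swing forward as they close: fully open they stand 13 mm farther back than shut.
Start: joints at [1.591, 0.255, 0.108, 0, -1.424, -0.285], TCP at [143.917, 530.83, 231.283] pointing down, gripper open.
Joint ranges: [-2.95, 2.95], [-1.21, 1.97], [-1.09, 1.5], [-2.87, 1.71], [-2.94, -0.07], [-3.05, 3.05]. Speed limits (rad/s): [2.57, 2.57, 3.14, 3.14, 3.14, 3.14].

### API

Orientations are given as a unit quaternion [x, y, z, w].
In Python, from station import r, capture, camera_info, models gives the robot as it stands. The module is installed in compiled form; this text tells all that it offers.
- The arm moves only by the tool send_rows, never from a script. Its argument "rows" is a list of rows, each a list of 3 entries, a list of its own where there are three numbers: the closure, from 0 (fully open) to 1 (shut), then the shift along the world's x, y, z in m, then the turn, a rotation vector about the world's x, y, z in units of 6 degrees (1.0 is 6 degrees). A call has 1 to 20 rows; each row shifts and turns the commanded pose from where the row before left it; what a row does not reach is not made up. A row lasts 1/8 s, in which the tool goes at most 62.5 mm and 10.7 degrees, less where a joint would pass 70% of its speed; a pose out of reach is approached as far as the arm can. A call with a gripper value outside its range is refused whole. The fingers move at their own pace and stop on an object; "squeeze" is the grip in N (left out, the last holds). Time passes only in rows, so rows that do not move let the fingers close. It gives the time, the measured TCP pose, the force, the opening and the grip force at its end, in the units of the state.
- r.get_obs(): the state, without advancing time (a new reading comes with each control period).
- capture(name): name is "side" or "top"; returns (picture, depth): 420x560x3 uint8, blue, green, red; 420x560 float32, mm along the optical axis (not along the pixel's ray), 0 where there is no reading.
- camera_info(name): a dict with "fx", "fy", "cx", "cy" (pixels), "dist_coeffs" ([k1, k2, p1, p2, k3] as OpenCV has them; the pictures are not rectified), "view" (4x4, takes a point from world to camera coordinates). Camera axes: x right, y up, looking along -z (the intrinsics and any distortion apply to the point x, -y, -z); pixel columns grow to the right and rows downward; lengths in mm; the calibration is good to about 2 mm. A picture is of the moment at which its call begins. camera_info takes no time and is no camera call.
- r.hand_in(): hands the job in; it is judged then, once.
Trained networks look in the newest picture that a camera, given by its name, has taken for a name from the list of things; names that differ only in an ending like _2 or _b are one class to them, and where a whole thing is asked for, a point or a joint stands for the part that bears it (a point fixed in the world has none). Each returns a list of dicts, best first, with "score" (0 to 1); they miss things now and then, are a little off and sometimes report something else, mostly with a low value. They report only what shows in the picture. A call takes as long as a camera call. They do not tell look-alikes from the thing itself.
- models.trace(camera, thing): "region" (420x560 bool, what is visible of it).
- models.tip_of(camera, thing): "centre" ([x, y, z] in mm, in world coordinates, good to about 4 mm: a listed point, or the origin of a listed thing).
The state is a dict: "t": time; "qpos": joint angles; "joint_velocities": joint speeds; "tau": joint torques, N m; "ee_pos": TCP position; "tool_rot": TCP orientation; "ft_force": force on the tool from outside, world axes, zero at the start; "moment": the same for the moment, N m; "opening": finger opening in mm; "finger_force": force on a finger pad.
Only numpy, scipy, OpenCV 4.12 (cv2) and the standard library are available. Lean on these libraries where they do the work, as an engineer would, in place of code of your own. Each camera call takes 0.05 s, during which the arm holds its last target. There are 200 camera calls.

## Working session

There is one attempt and no reset: what is moved stays moved. The work goes in short steps, Python scripts to look and compute and a tool call to move; the robot and the scene stay as the last step left them, time stands still between calls to the robot, and variables do not carry over. Pictures are saved under pics/ and viewed, at most 10 in all, crops included, and the job is handed in when it is done.

Besides the shell and the picture viewer there is one more tool, called after "Request:" as a command line: name --argument value ..., lists and objects as JSON in quotes. send_rows: Moves the arm, as the interface text tells. Its arguments: {"type":"object","properties":{"rows":{"type":"array","items":{"type":"array"}},"squeeze":{"type":"number"}},"required":["rows"]}

```bash
mkdir -p pics
python3 - <<'E'
from station import r,capture,camera_info,models
import cv2,numpy as np
ims=[]
for c in("side","top"):
    p,d=capture(c); cv2.imwrite(f"pics/{c}0.png",p)
    np.save(f"{c}_d.npy",d)
    for t in("outer_center","inner_center","mat_top","lone_center"):
        for m in models.tip_of(c,t): print(c,t,np.round(m["centre"]),round(m["score"],2))
o=r.get_obs();print(o["t"],o["ee_pos"],o["tool_rot"],o["opening"])
E
```

```text
side outer_center [ 446. -178.   72.] 0.86
side outer_center [ 570. -148.   36.] 0.7
side outer_center [ 450. -298.   41.] 0.69
side inner_center [405. -55.  56.] 0.88
side mat_top [521. 176.   6.] 0.89
top outer_center [ 444. -295.   34.] 0.97
top outer_center [ 562. -149.   34.] 0.73
top outer_center [ 450. -178.   70.] 0.6
top inner_center [409. -51.  55.] 0.79
top inner_center [ 447. -178.   52.] 0.72
top inner_center [ 314. -238.   53.] 0.57
top mat_top [520. 174.   6.] 0.83
top lone_center [551.   0.  37.] 0.6
0.5 [143.90627896 530.80022455 231.24614946] [ 9.91246546e-01 -1.32023797e-01 -1.15339071e-05  3.97092840e-05] 85.30137523145439
```

View pics/side0.png

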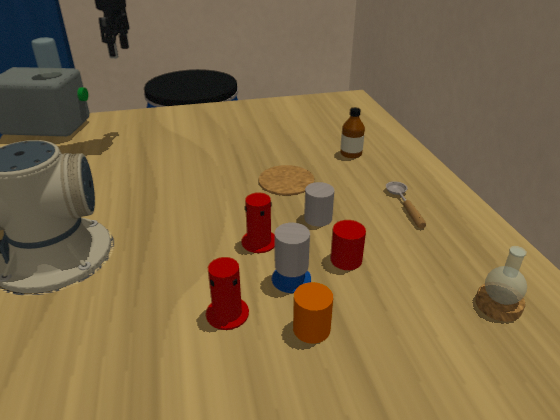

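View pics/top0.png

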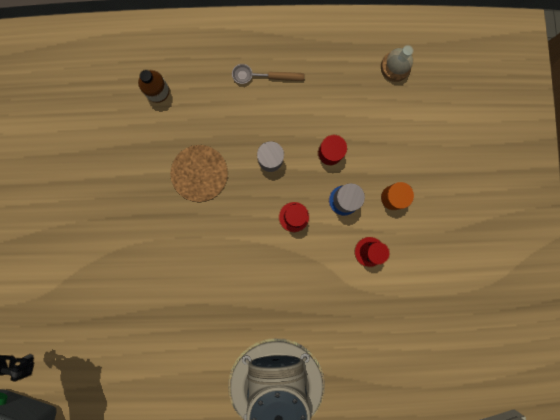

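The candidates for the beaker to lift are these:
- Plain steel at side (319,205) / top (271,156), world about (551,0). It stands on the table with no blue band, so it is the lone one.
- Steel with a blue flare below it at side (292,255) / top (349,198), world about (447,-178). This one fits.
- Red at top (333,150) and orange at top (400,196) are look-alikes, as are the red flared ones.

I'll confirm with a crop and refine the position by depth.

```bash
cat > h.py <<'E'
from station import r,capture,camera_info,models
import cv2,numpy as np
def cloud(c,d):
    i=camera_info(c);v,u=np.nonzero(d>0);z=d[v,u]
    K=np.array([[i["fx"],0,i["cx"]],[0,i["fy"],i["cy"]],[0,0,1]])
    n=cv2.undistortPoints(np.c_[u,v].astype(float)[:,None],K,np.array(i["dist_coeffs"],float))[:,0]
    P=np.c_[n[:,0]*z,-n[:,1]*z,-z,np.ones(len(z))]
    return (P@np.linalg.inv(np.array(i["view"])).T)[:,:3]
def near(P,x,y,rad,lo,hi):
    return P[(np.hypot(P[:,0]-x,P[:,1]-y)<rad)&(P[:,2]>lo)&(P[:,2]<hi)]
def show(P,name,x,y,rad,lo,hi):
    q=near(P,x,y,rad,lo,hi)
    if len(q)<5: print(name,len(q));return
    (cx,cy),R=cv2.minEnclosingCircle(q[:,:2].astype(np.float32))
    print(name,len(q),"mean",q.mean(0).round(1),"circ",round(cx,1),round(cy,1),round(R,1))
E
python3 - <<'E'
from h import *
for c in("top","side"):
    P=cloud(c,np.load(c+"_d.npy"))
    show(P,c+" outer top",447,-178,50,100,118)
    show(P,c+" lone top",551,0,50,67,85)
    show(P,c+" mat",521,175,90,3,20)
    q=near(P,447,-178,40,45,95)
    if len(q)>20:
        f=np.linalg.lstsq(np.c_[2*q[:,:2],np.ones(len(q))],(q[:,:2]**2).sum(1),rcond=None)[0];print(c,"side fit",f[:2],np.sqrt(f[2]+f[0]**2+f[1]**2),len(q))
p=cv2.imread("pics/side0.png")[160:350,190:390]
cv2.imwrite("pics/crop.png",cv2.resize(p,None,fx=3,fy=3,interpolation=cv2.INTER_CUBIC))
E
```

```text
top outer top 606 mean [ 446.1 -176.6  108.5] circ 446.6 -177.4 31.2
top lone top 568 mean [ 5.514e+02 -2.000e-01  7.580e+01] circ 551.9 -0.2 31.1
top mat 2733 mean [521.5 172.4   6.8] circ 521.4 174.6 89.7
top side fit [ 446.57923538 -177.29974831] 30.897885839245284 77
side outer top 715 mean [ 443.  -181.5  106.8] circ 443.6 -177.7 32.2
side lone top 426 mean [547.9  -4.9  73.7] circ 549.5 -0.1 32.6
side mat 1217 mean [517.6 171.1   5.3] circ 519.3 173.6 72.3
side side fit [ 444.16202844 -177.37372726] 30.12266918345525 758
```

View pics/crop.png

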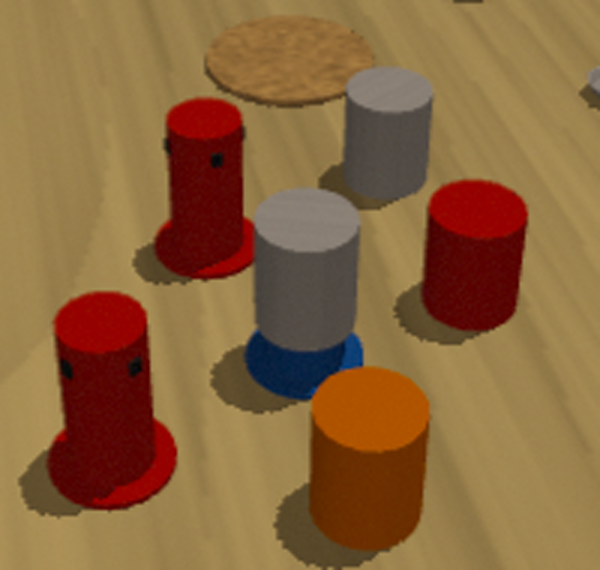

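Request:
send_rows --rows '[[0,[0.017,-0.04,0],[0,0,-1.1]],[0,[0.017,-0.04,0],[0,0,-1.1]],[0,[0.017,-0.04,0],[0,0,-1.1]],[0,[0.017,-0.04,0],[0,0,-1.1]],[0,[0.017,-0.04,0],[0,0,-1.1]],[0,[0.017,-0.04,0],[0,0,-1.1]],[0,[0.017,-0.04,0],[0,0,-1.1]],[0,[0.017,-0.04,0],[0,0,-1.1]],[0,[0.017,-0.04,0],[0,0,-1.1]],[0,[0.017,-0.04,0],[0,0,-1.1]],[0,[0.017,-0.04,0],[0,0,-1.1]],[0,[0.017,-0.04,0],[0,0,-1.1]],[0,[0.017,-0.04,0],[0,0,-1.1]],[0,[0.017,-0.04,0],[0,0,-1.1]],[0,[0.017,-0.04,0],[0,0,-1.1]],[0,[0.017,-0.04,0],[0,0,-1.1]],[0,[0,0,0],[0,0,0]],[0,[0,0,0],[0,0,0]]]'

```text
t: 2.75
ee_pos: [415.7, -109.0, 231.2]
tool_rot: [-0.494, 0.869, 0.0, -0.0]
ft_force: [0.1, -0.1, 0.1]
opening: 85.4
finger_force: 0.0
```

The crop confirms it: the steel beaker at crop (305,270) sits on a blue flare, while the one at (388,130) stands bare on the table and is left alone. The target is about (445.5,-177.5) and the mat is at (520,174).

Request:
send_rows --rows '[[0,[0.015,-0.034,0],[0,0,0]],[0,[0.0148,-0.0345,0],[0,0,0]],[0,[0,0,-0.03],[0,0,0]],[0,[0,0,-0.03],[0,0,0]],[0,[0,0,-0.03],[0,0,0]],[0,[0,0,0],[0,0,0]],[0,[0,0,0],[0,0,0]]]' --squeeze 25

```text
t: 3.62
ee_pos: [446.6, -177.3, 142.9]
tool_rot: [-0.495, 0.869, -0.001, 0.001]
ft_force: [0.4, 0.7, 1.4]
opening: 85.2
finger_force: 0.0
```

Run:
```python
from h import *
p,d=capture("side"); P=cloud("side",d)
o=r.get_obs();print(o["ee_pos"])
# finger points in tool-aligned axes (y axis dir 149deg)
q=near(P,445.5,-177.5,70,115,190)
a=np.radians(149.2);e=np.array([np.cos(a),np.sin(a)]);n=np.array([-e[1],e[0]])
w=q[:,:2]-o["ee_pos"][:2]
for lo in range(115,190,15):
    s=(q[:,2]>=lo)&(q[:,2]<lo+15)
    if s.sum()>3:print(lo,s.sum(),(w[s]@e).min().round(),(w[s]@e).max().round(),(w[s]@n).min().round(),(w[s]@n).max().round())
p=p[100:350,170:420]
cv2.imwrite("pics/above.png",cv2.resize(p,None,fx=2.3,fy=2.3))
```

```text
[ 446.78463117 -177.41187924  143.03564478]
145 24 -48.0 50.0 -9.0 11.0
160 139 -55.0 57.0 -10.0 14.0
175 170 -55.0 58.0 -10.0 13.0
```

View pics/above.png

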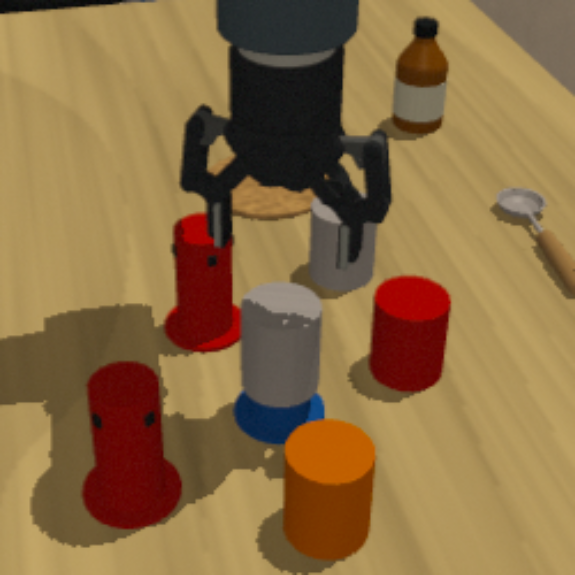

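The open fingers straddle the steel beaker, whose top is at crop (281,303), and the neighbours are clear. Next I descend to z of about 58 and close gently.

Request:
send_rows --rows '[[0,[-0.001,0,-0.02],[0,0,0]],[0,[0,0,-0.02],[0,0,0]],[0,[0,0,-0.02],[0,0,0]],[0,[0,0,-0.015],[0,0,0]],[0,[0,0,-0.009],[0,0,0]],[0,[0,0,0],[0,0,0]],[0,[0,0,0],[0,0,0]]]' --squeeze 25

```text
t: 4.55
ee_pos: [445.4, -177.8, 58.2]
tool_rot: [-0.494, 0.869, -0.001, 0.001]
ft_force: [0.2, 0.4, 0.2]
opening: 85.5
finger_force: 0.0
```

Request:
send_rows --rows '[[0.1,[0,0,0],[0,0,0]],[0.15,[0,0,0],[0,0,0]],[0.2,[0,0,0],[0,0,0]],[0.25,[0,0,0],[0,0,0]],[0.3,[0,0,0],[0,0,0]],[0.4,[0,0,0],[0,0,0]],[0.5,[0,0,0],[0,0,0]],[0.5,[0,0,0],[0,0,0]]]'

```text
t: 5.55
ee_pos: [445.3, -177.9, 57.6]
tool_rot: [-0.494, 0.869, -0.0, 0.0]
ft_force: [1.5, -2.0, 2.7]
opening: 62.2
finger_force: 27.9
```

Request:
send_rows --rows '[[0.6,[0,0,0],[0,0,0]],[0.6,[0,0,0.003],[0,0,0]],[0.6,[0,0,0.004],[0,0,0]],[0.6,[0,0,0.005],[0,0,0]],[0.6,[0,0,0.005],[0,0,0]],[0.6,[0,0,0.005],[0,0,0]],[0.6,[0,0,0.006],[0,0,0]],[0.6,[0,0,0.006],[0,0,0]],[0.6,[0,0,0.006],[0,0,0]],[0.6,[0,0,0],[0,0,0]]]' --squeeze 35

```text
t: 6.8
ee_pos: [445.3, -177.9, 98.2]
tool_rot: [-0.494, 0.869, -0.001, 0.001]
ft_force: [0.1, -0.2, 0.4]
opening: 62.0
finger_force: 39.1
```

Run:
```python
from h import *
p,d=capture("side")
o=r.get_obs();print(o["t"],o["ee_pos"],o["opening"],o["ft_force"],o["moment"])
p=p[100:350,170:420]
cv2.imwrite("pics/lift.png",cv2.resize(p,None,fx=2.3,fy=2.3))
```

```text
6.85 [ 445.31039746 -177.88931474   98.09061489] 61.76549165199401 [-0.39915115 -0.01348724  1.28335254] [-0.10669985  0.01376093  0.0306291 ]
```

View pics/lift.png

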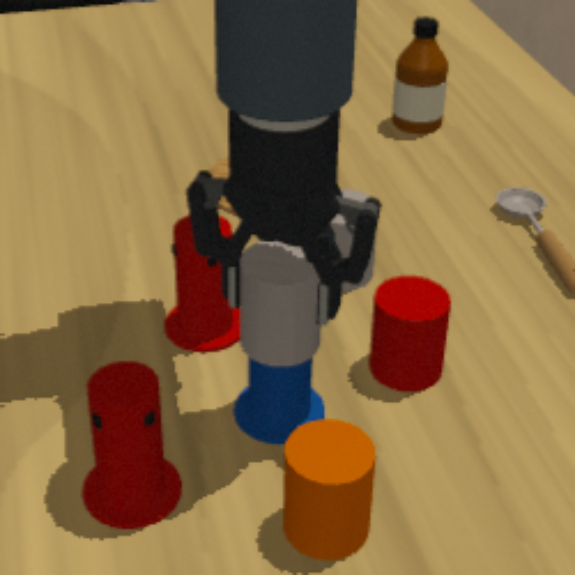

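The steel is up about 40 mm with the blue standing below it at crop (279,400). I continue to lift.

Request:
send_rows --rows '[[0.6,[0,0,0.006],[0,0,0]],[0.6,[0,0,0.006],[0,0,0]],[0.6,[0,0,0.006],[0,0,0]],[0.6,[0,0,0.006],[0,0,0]],[0.6,[0,0,0.006],[0,0,0]],[0.6,[0,0,0.007],[0,0,0]],[0.6,[0,0,0.01],[0,0,0]],[0.6,[0,0,0.015],[0,0,0]],[0.6,[0,0,0.015],[0,0,0]],[0.6,[0,0,0.015],[0,0,0]],[0.6,[0,0,0],[0,0,0]]]'

```text
t: 8.22
ee_pos: [445.5, -177.8, 190.7]
tool_rot: [-0.494, 0.869, -0.001, 0.001]
ft_force: [0.1, -0.8, -2.0]
opening: 61.4
finger_force: 39.0
```

Run:
```python
from h import *
p,d=capture("side");P=cloud("side",d)
o=r.get_obs();print(o["t"],o["ee_pos"],o["opening"],o["ft_force"])
i=camera_info("side")
show(P,"inner top",445,-177.5,40,95,112)
show(P,"steel",445,-177.5,36,140,235);q=near(P,445,-177.5,33,125,235);print(np.histogram(q[:,2],bins=np.arange(125,240,6)))
p=p[50:350,150:450]
cv2.imwrite("pics/lift2.png",cv2.resize(p,None,fx=2,fy=2))
```

```text
8.275 [ 444.95222959 -177.60532529  189.65535863] 61.6302983478468 [ 0.03541213 -0.25967446 -1.73969221]
inner top 498 mean [ 443.  -181.9  103.4] circ 444.6 -177.9 26.5
steel 1456 mean [ 437.2 -199.   202.3] circ 440.6 -183.8 34.9
(array([  0,   0,   0,   0,   0,   0,  17, 109, 119, 111, 122, 107, 128,
       122, 118, 125, 119, 136,  39]), array([125, 131, 137, 143, 149, 155, 161, 167, 173, 179, 185, 191, 197,
       203, 209, 215, 221, 227, 233, 239]))
```

View pics/lift2.png

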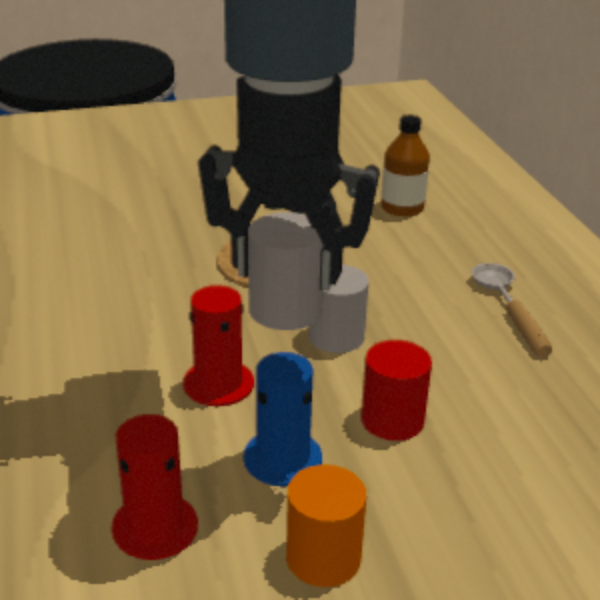

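The blue beaker stands free at crop (285,415) and has not moved. The steel rim is at z of about 165, 25 mm below the TCP. Next I move to the mat.

Request:
send_rows --rows '[[0.6,[0.003,0.014,0],[0,0,0]],[0.6,[0.0062,0.029,0],[0,0,0]],[0.6,[0.0062,0.029,0],[0,0,0]],[0.6,[0.0062,0.029,0],[0,0,0]],[0.6,[0.0062,0.029,0],[0,0,0]],[0.6,[0.0062,0.029,0],[0,0,0]],[0.6,[0.0062,0.029,0],[0,0,0]],[0.6,[0.0062,0.029,0],[0,0,0]],[0.6,[0.0062,0.029,0],[0,0,0]],[0.6,[0.0062,0.029,0],[0,0,0]],[0.6,[0.0062,0.029,0],[0,0,0]],[0.6,[0.0062,0.029,0],[0,0,0]],[0.6,[0.0032,0.019,0],[0,0,0]],[0.6,[0,0,0],[0,0,0]],[0.6,[0,0,-0.03],[0,0,0]],[0.6,[0,0,-0.03],[0,0,0]],[0.6,[0,0,-0.03],[0,0,0]],[0.6,[0,0,-0.03],[0,0,0]],[0.6,[0,0,-0.015],[0,0,0]],[0.6,[0,0,0],[0,0,0]]]'

```text
t: 10.78
ee_pos: [518.6, 173.6, 53.7]
tool_rot: [-0.494, 0.869, -0.0, -0.001]
ft_force: [0.2, -1.1, -0.1]
opening: 61.9
finger_force: 39.0
```

Run:
```python
from h import *
p,d=capture("side");P=cloud("side",d)
o=r.get_obs();print(o["t"],o["ee_pos"],o["opening"],o["ft_force"])
q=near(P,520,174,33,8,100);print(np.histogram(q[:,2],bins=np.arange(5,105,4)))
p=p[50:300,180:430]
cv2.imwrite("pics/mat.png",cv2.resize(p,None,fx=2.3,fy=2.3))
```

```text
10.825 [519.45481187 174.13509227  54.8465076 ] 61.96886790693191 [ 0.43852088  0.94914657 -0.62615186]
(array([ 3,  1,  0,  0,  0,  6, 29, 29, 28, 32, 29, 32, 31, 35, 34, 26, 35,
       35, 30, 33, 33, 35, 27, 22]), array([  5,   9,  13,  17,  21,  25,  29,  33,  37,  41,  45,  49,  53,
        57,  61,  65,  69,  73,  77,  81,  85,  89,  93,  97, 101]))
```

View pics/mat.png

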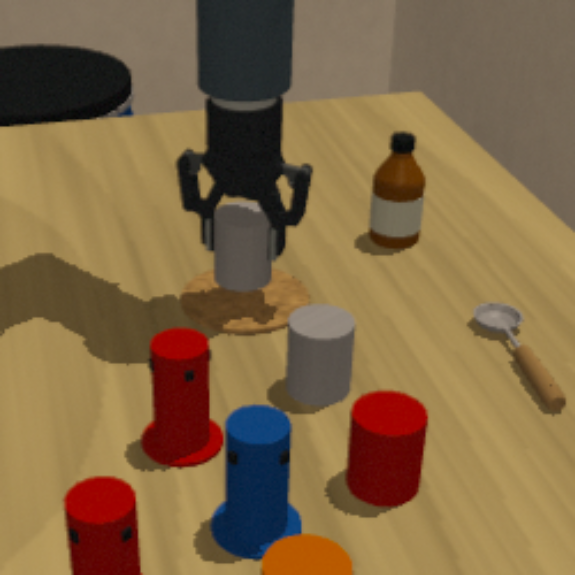

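The steel beaker hovers over the middle of the mat at crop (243,285), with the rim at z of about 29, so about 23 mm remains. I lower it slowly.

Request:
send_rows --rows '[[0.6,[0,0,-0.006],[0,0,0]],[0.6,[0,0,-0.006],[0,0,0]],[0.6,[0,0,-0.004],[0,0,0]],[0.6,[0,0,-0.002],[0,0,0]],[0.6,[0,0,-0.002],[0,0,0]],[0.6,[0,0,-0.001],[0,0,0]],[0.6,[0,0,0],[0,0,0]]]'

```text
t: 11.7
ee_pos: [519.1, 174.3, 33.3]
tool_rot: [-0.494, 0.869, -0.0, 0.0]
ft_force: [-0.1, -0.3, -0.4]
opening: 61.9
finger_force: 39.0
```

Request:
send_rows --rows '[[0.6,[0,0,-0.001],[0,0,0]],[0.6,[0,0,0],[0,0,0]]]'

```text
t: 11.95
ee_pos: [519.1, 174.3, 32.2]
tool_rot: [-0.494, 0.869, 0.0, -0.0]
ft_force: [0.5, -0.3, -0.8]
opening: 61.9
finger_force: 39.0
```

Request:
send_rows --rows '[[0.6,[0,0,-0.001],[0,0,0]],[0.6,[0,0,0],[0,0,0]]]'

```text
t: 12.2
ee_pos: [519.0, 174.3, 31.2]
tool_rot: [-0.494, 0.869, 0.0, -0.0]
ft_force: [-0.6, -0.4, -0.7]
opening: 61.9
finger_force: 39.0
```

Request:
send_rows --rows '[[0.6,[0,0,-0.001],[0,0,0]],[0.6,[0,0,0],[0,0,0]]]'

```text
t: 12.45
ee_pos: [519.2, 174.4, 30.7]
tool_rot: [-0.494, 0.869, -0.0, 0.0]
ft_force: [-1.5, -0.1, 2.7]
opening: 61.5
finger_force: 39.2
```

Request:
send_rows --rows '[[0.6,[0,0,-0.0005],[0,0,0]],[0.6,[0,0,0],[0,0,0]]]'

```text
t: 12.7
ee_pos: [519.3, 174.4, 30.7]
tool_rot: [-0.494, 0.869, -0.0, 0.0]
ft_force: [-3.9, 0.4, 7.9]
opening: 61.6
finger_force: 39.5
```

The force shows contact with the mat. I open gradually and back straight up.

Request:
send_rows --rows '[[0.25,[0,0,0],[0,0,0]],[0.2,[0,0,0],[0,0,0]],[0.1,[0,0,0],[0,0,0]],[0,[0,0,0],[0,0,0]],[0,[0,0,0],[0,0,0]],[0,[0,0,0],[0,0,0]],[0,[0,0,0],[0,0,0]],[0,[0,0,0.01],[0,0,0]],[0,[0,0,0.02],[0,0,0]],[0,[0,0,0.03],[0,0,0]],[0,[0,0,0.03],[0,0,0]],[0,[0,0,0.03],[0,0,0]],[0,[0,0,0.03],[0,0,0]],[0,[0,0,0],[0,0,0]],[0,[0,0,0],[0,0,0]]]'

```text
t: 14.58
ee_pos: [518.8, 174.3, 179.7]
tool_rot: [-0.494, 0.869, 0.0, -0.0]
ft_force: [0.1, -0.0, -0.7]
opening: 85.0
finger_force: 0.0
```

Run:
```python
from h import *
p,d=capture("side");P=cloud("side",d)
o=r.get_obs();print(o["t"],o["ee_pos"],o["opening"],o["ft_force"])
show(P,"steel top",520,174,45,74,90)
show(P,"lone top",550,0,45,67,85)
show(P,"inner top",445,-177.5,40,95,112)
p=p[50:350,150:450]
cv2.imwrite("pics/end.png",cv2.resize(p,None,fx=2,fy=2))
```

```text
14.625 [518.60768488 174.14179438 179.20632944] 85.32390099301367 [-0.14091596  0.90756467  0.09668828]
steel top 290 mean [516.5 170.1  79.7] circ 517.5 173.0 32.2
lone top 425 mean [547.9  -5.2  73.7] circ 549.3 -1.0 32.0
inner top 500 mean [ 442.9 -181.9  103.3] circ 444.3 -178.0 25.8
```

View pics/end.png

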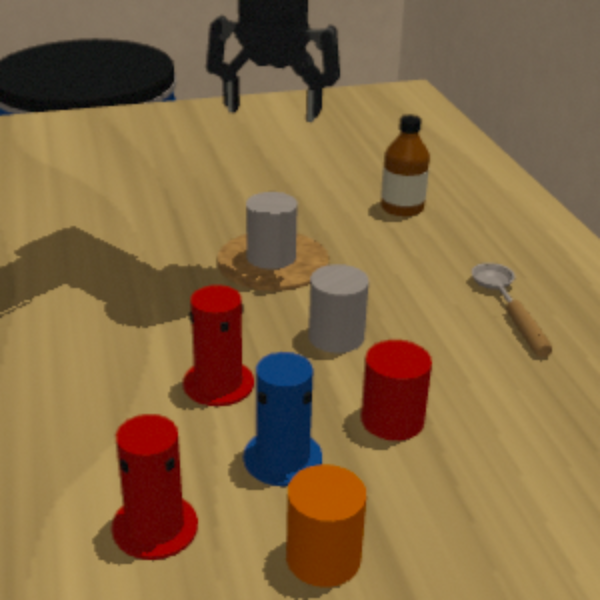

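The steel beaker stands on the mat at crop (272,230). The blue one at (285,415) and the lone steel one at (338,308) have not moved, and the gripper is clear.

```bash
python3 -c "
from station import r
print(r.hand_in())"
```

```text
the job is handed in; nothing more can be done
None
```

The steel beaker is off the blue one and stands mouth down near the centre of the cork mat; the blue and lone steel beakers are where they were, and the job was handed in at about 15 s.

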